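# Stand the lab containers in their fitted bench holders

## Robot

A 7-joint arm with a two-finger parallel gripper is mounted at the origin on the work surface. World frame = base frame: x ahead of the robot, y to its left, z up, the work surface at z = 0. Lengths are in m, angles in rad, forces in N, time in s.
With the tool pointing down it reaches from about 0.35 to 0.9 m from the base axis. Payload 8.1 kg.
Tool frame: the origin (TCP) lies on the centre line of the jaws, within the pads' length; the fingertips stand 17 mm ahead of it and the grasp point (between the pads) lies 2 mm behind it; z points along the fingers, y is the direction in which the jaws open and shut (so a half turn about z gives the same grasp; the last joint's range is limited). The gripper opens to 92 mm and grips with 3 to 60 N. Pads are 19 mm wide; open, the fingers measure 130 mm over their backs; the gripper's body (75 mm by 190 mm) begins 47 mm behind the grasp point.
Start: joints at [-1.303, 0.434, 0.025, 1.573, -0.012, 1.134, -0.075], TCP at [0.227, 0.583, 0.244] pointing down, gripper open.
Joint ranges: [-2.62, 2.62], [-0.44, 2.09], [-1.27, 1.32], [0.08, 2.57], [-1.32, 4.46], [0.12, 2], [-2.74, 2.74]. Speed limits (rad/s): [2.22, 2.22, 3.01, 3.01, 3.14, 3.14, 3.14].

## Interface

Orientations are given as a rotation vector (axis times angle).
In Python, from cell import arm gives the robot as it stands.
- The arm moves only by the shell command python3 -m creep 'ROWS' [FORCE]. ROWS is JSON, a list that holds one entry, the list of rows, each a list of 7 numbers: the shift along the world's x, y, z in cm, then the turn, a rotation vector about the world's x, y, z in degrees, then the opening, from -1 (shut) to 1 (fully open), so that 0 is half open. In form: [[[tx, ty, tz, ax, ay, az, jaw], ...]]. A call has 1 to 5 rows; each row is the pose to reach, as a shift and turn from the pose commanded when the call began; what a row does not reach only later rows make up. A row lasts 1/10 s, in which the tool goes at most 50 mm and 8.59 degrees, less where a joint would pass 70% of its speed; a pose out of reach is approached as far as the arm can. A call with a gripper value outside its range is refused whole. The fingers move at their own pace and stop on an object; FORCE is the grip in N (left out, the last holds). Time passes only in rows, so rows that repeat a pose let the fingers close. It gives the time, the measured TCP pose, the force and the opening at its end, in the units of the state.
- arm.observe(): the state, without advancing time (a new reading comes with each control period).
- arm.get_image(name): name is "scene" or "top"; returns the picture (480x640x3 uint8, red, green, blue); there is no depth.
- arm.camera_model(name): a dict with "vfov" (degrees; the focal length in pixels is half the picture's height over the tangent of half this angle, whatever the lens; pixels are square), "cx", "cy" (the principal point, pixels), "cam_to_world" (4x4, takes a point from camera to world coordinates). Camera axes: x right, y down, z forward; pixel columns grow to the right and rows downward; lengths in m; the calibration is good to about 2 mm. A picture is of the moment at which its call begins. camera_model takes no time and is no camera call.
- arm.sign_off(): hands the job in, once; it reports no verdict.
The state is a dict: "clock": time; "joints": joint angles; "dq": joint speeds; "joint_efforts": joint torques, N m; "position": TCP position; "ee_rot": TCP orientation; "force": force on the tool from outside, world axes, zero at the start; "ft_torque": the same for the moment, N m; "width": opening from 0.0 (shut) to 1.0 (fully open).
Only numpy, scipy, OpenCV 4.12 (cv2) and the standard library are available. Lean on these libraries where they do the work, as an engineer would, in place of code of your own. Each camera call takes 0.05 s, during which the arm holds its last target.

## Task

Tidy the lab bench: stand each of the four loose containers (the wide jar, the slim round bottle, the square bottle and the oblong metal case) in the grey holder whose recess has its shape and size, so that each stands upright, flat on the floor of its own recess, and is let go. Keep the containers upright and set them down gently, never drop or tip one, and leave the small steel beaker in their midst where it is.

Things in the scene. Friction and masses are not known exactly. Their poses are not given: they have to be found in the camera images.
- jar: wide round jar of amber glass with a black screw lid of the same width, diameter 56 mm, 62 mm high (the lid is the top 18 mm), 140 to 280 g, standing on the bench. Origin: centre of its underside, z up. Can be gripped across its diameter at any height.
- bottle: slim round amber glass bottle, body diameter 36 mm up to 52 mm high, then a shoulder, black cap of diameter 26 mm from 60 to 78 mm high; 70 to 140 g, standing on the bench. Origin: centre of its underside, z up.
- square: square amber glass bottle, body 48 x 48 mm and 54 mm high, flat sides facing its own x and y axes, with a round black cap of diameter 32 mm from 56 to 72 mm high; 125 to 250 g, standing on the bench. Origin: centre of its underside, z up.
- case: oblong closed aluminium case with a thin dark seam below its lid (the lid does not open), 88 mm along its own x, 34 mm along its own y, 52.5 mm high; 110 to 225 g, standing on the bench. Origin: centre of its underside, z up.
- jar_holder: grey plastic block 88 x 88 mm with a large round recess of diameter 68 mm, for the jar. It is fixed to the bench, 14 mm high, with a 10 mm deep recess in its top whose dark rubber floor lies 4 mm above the bench. Origin: centre of its underside, right below the centre of the recess.
- bottle_holder: grey plastic block 70 x 70 mm with a small round recess of diameter 48 mm, for the slim round bottle. It is fixed to the bench, 14 mm high, with a 10 mm deep recess in its top whose dark rubber floor lies 4 mm above the bench. Origin: centre of its underside, right below the centre of the recess.
- square_holder: grey plastic block 80 x 80 mm with a square recess 59 x 59 mm, sides along its own x and y axes, for the square bottle (any quarter turn fits). It is fixed to the bench, 14 mm high, with a 10 mm deep recess in its top whose dark rubber floor lies 4 mm above the bench. Origin: centre of its underside, right below the centre of the recess.
- case_holder: grey plastic block 120 x 66 mm with an oblong recess, 101 mm along its own x and 46 mm along its own y, for the case (either way round). It is fixed to the bench, 14 mm high, with a 10 mm deep recess in its top whose dark rubber floor lies 4 mm above the bench. Origin: centre of its underside, right below the centre of the recess.
- beaker: bystander, not to be moved: small open steel beaker, about 46 mm in diameter, 50 mm high, standing in the middle of the work area. Origin: centre of its underside.
There are look-alikes about, which are no part of the job. Leave any green look-alike of the bottle_holder alone.

How it is judged:
By the outcome, as a careful person would: the job done as asked, in the order asked, and still so for the second after the job is handed in, with the robot touching nothing.
It also fails if it takes over 112 s, if anything falls off the work surface, if the arm or the gripper's body presses on something with over 40 N, if the wrist force passes 120 N, or if a joint passes its speed limit or range.

## Working session

There is one attempt and no reset: what is moved stays moved. The work goes in short steps, Python scripts to look and compute and a shell command to move; the robot and the scene stay as the last step left them, time stands still between calls to the robot, and variables do not carry over. Pictures are saved under pics/ and viewed, and the job is handed in when it is done.

```bash
ls; mkdir -p pics; python3 - <<'E'
from cell import arm
import cv2,json
s=arm.observe();print(s)
for n in("scene","top"):
    im=arm.get_image(n);cv2.imwrite(f"pics/{n}0.png",im[:,:,::-1]);print(n,arm.camera_model(n))
E
```

```text
pics
{'clock': 0.0, 'joints': array([-1.3026109 ,  0.43522995,  0.024936  ,  1.57410825, -0.01160775,
        1.1340077 , -0.0751348 ]), 'dq': array([ 0.00107841,  0.00076541, -0.00148655, -0.0009882 , -0.0008765 ,
        0.00073492, -0.00029278]), 'joint_efforts': array([ 2.63912298e-04, -6.67844725e+01,  9.85108763e-01, -3.14465368e+01,
       -6.06732233e-02,  4.29767312e-02,  1.45831241e-04]), 'position': array([0.22631708, 0.58205193, 0.24293588]), 'ee_rot': array([-5.79180358e-01, -3.08756409e+00,  2.51155217e-03]), 'force': array([0.79788033, 0.35773174, 1.28414911]), 'ft_torque': array([ 0.01414873, -0.03765707,  0.03125211]), 'width': 1.0001901935883981}
scene {'vfov': 43.11314530234253, 'cx': 316.6844560448191, 'cy': 242.3960652239972, 'cam_to_world': array([[ 0.18813154,  0.55913069, -0.80745241,  1.49496232],
       [ 0.98214106, -0.10905701,  0.15331503, -0.14091365],
       [-0.0023352 , -0.82187556, -0.56966228,  0.73461228],
       [ 0.        ,  0.        ,  0.        ,  1.        ]])}
top {'vfov': 47.21905292077762, 'cx': 321.16977658504914, 'cy': 238.21154677035707, 'cam_to_world': array([[-0.00596589, -0.99653877,  0.08291497,  0.42690962],
       [-0.99996792,  0.00550215, -0.00582045,  0.03996187],
       [ 0.00534409, -0.08294703, -0.99653963,  1.23873635],
       [ 0.        ,  0.        ,  0.        ,  1.        ]])}
```

View pics/scene0.png

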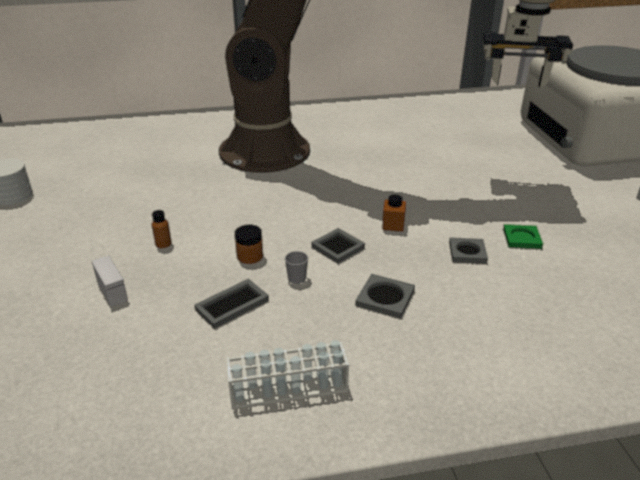

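View pics/top0.png

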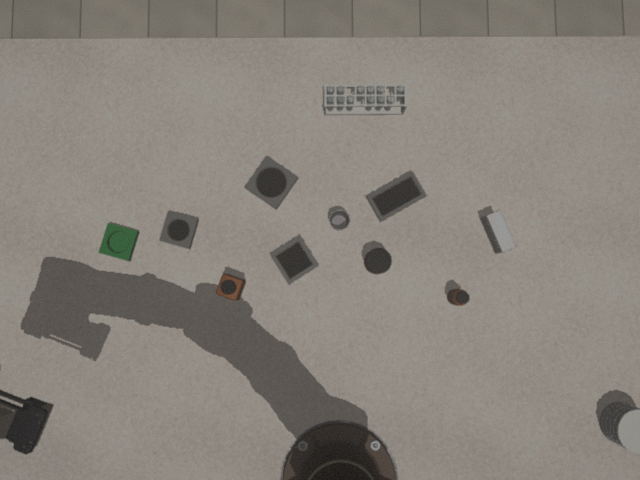

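```bash
cat > h.py <<'E'
import numpy as np,cv2
from cell import arm
def cam(n):
    m=arm.camera_model(n);f=240/np.tan(np.radians(m['vfov'])/2)
    return f,m['cx'],m['cy'],np.array(m['cam_to_world'])
def ray(n,u,v):
    f,cx,cy,T=cam(n);d=T[:3,:3]@np.array([(u-cx)/f,(v-cy)/f,1]);return T[:3,3],d/np.linalg.norm(d)
def plane(n,u,v,z):
    o,d=ray(n,u,v);return o+d*(z-o[2])/d[2]
def tri(a,b):
    o1,d1=ray("top",*a);o2,d2=ray("scene",*b)
    t=np.linalg.lstsq(np.c_[d1,-d2],o2-o1,rcond=None)[0]
    p,q=o1+t[0]*d1,o2+t[1]*d2
    return (p+q)/2,np.linalg.norm(p-q)
def proj(n,p):
    f,cx,cy,T=cam(n);c=T[:3,:3].T@(np.array(p)-T[:3,3]);return cx+f*c[0]/c[2],cy+f*c[1]/c[2]
def crop(n,src,x,y,w,h,k,out):
    im=cv2.imread(src)[y:y+h,x:x+w];cv2.imwrite(out,cv2.resize(im,None,fx=k,fy=k,interpolation=cv2.INTER_CUBIC))
E
python3 - <<'E'
from h import *
crop("top","pics/top0.png",90,150,200,150,4,"pics/t_l.png")
crop("top","pics/top0.png",260,150,200,150,4,"pics/t_m.png")
crop("top","pics/top0.png",360,170,200,150,4,"pics/t_r.png")
crop("s","pics/scene0.png",80,190,200,150,4,"pics/s_l.png")
crop("s","pics/scene0.png",280,180,200,150,4,"pics/s_m.png")
p=arm.observe()['position'];print(proj("top",p),proj("scene",p))
E
```

```text
(np.float64(12.727537606591056), np.float64(399.37728874282953)) (np.float64(519.5606214878296), np.float64(77.48551051075111))
```

View pics/t_l.png

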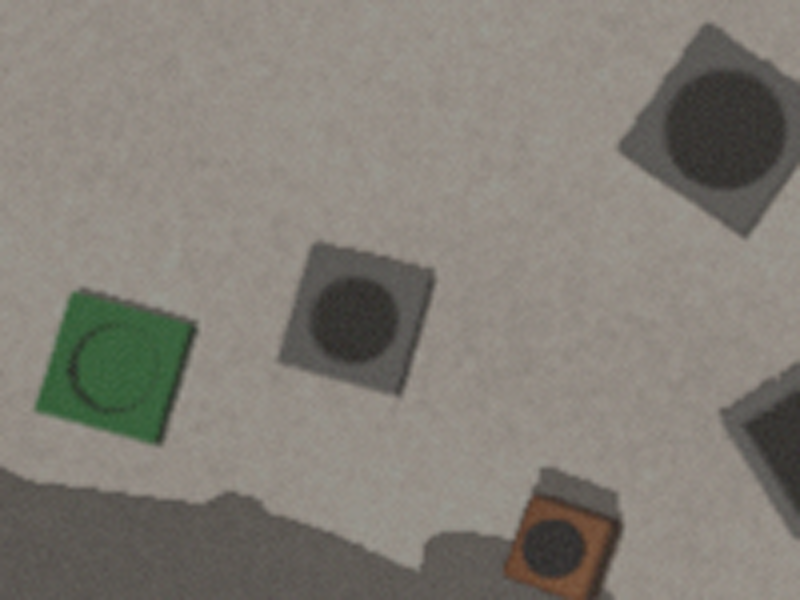

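View pics/t_m.png

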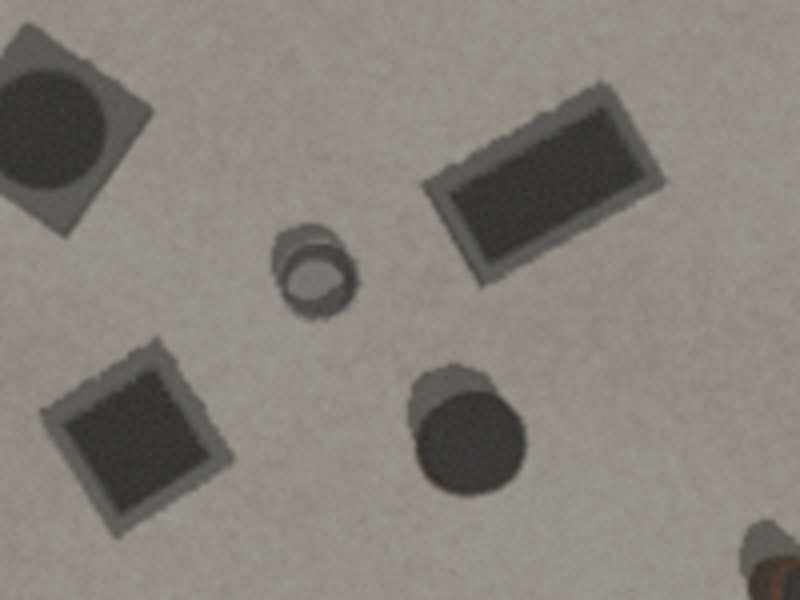

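View pics/t_r.png

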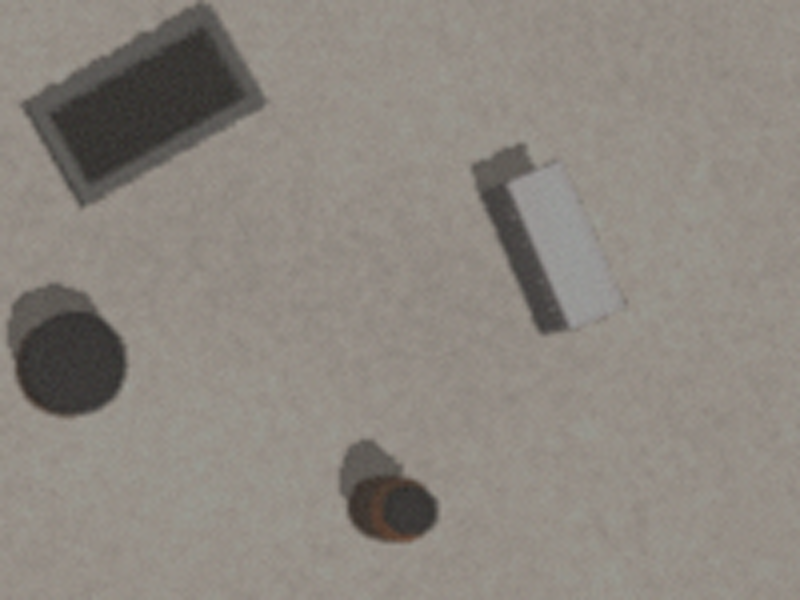

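View pics/s_l.png

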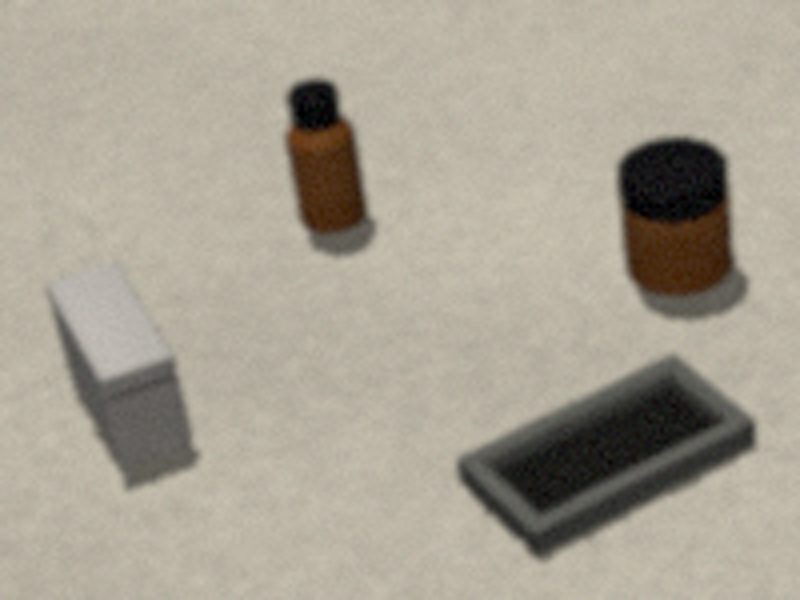

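View pics/s_m.png

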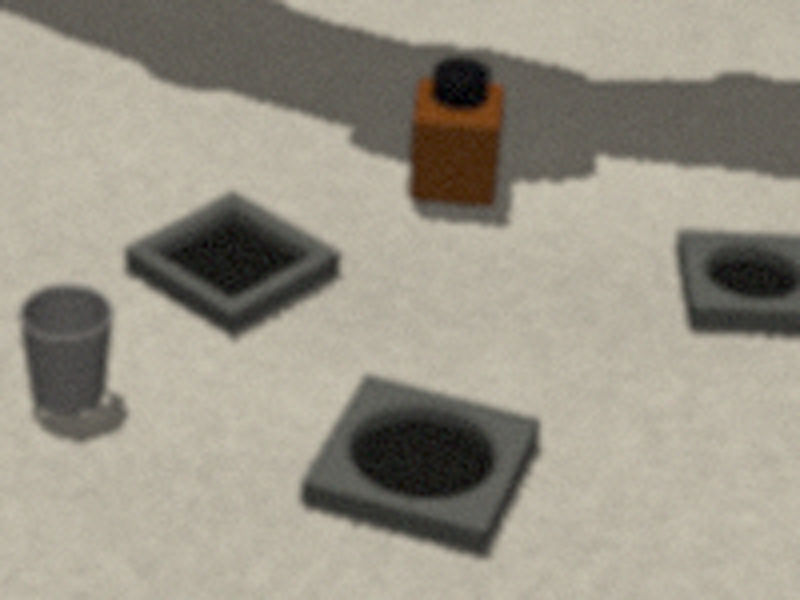

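```bash
cat > m.py <<'E'
from h import *
def comps(n,src,kind):
    im=cv2.imread(src);k=4
    big=cv2.resize(im,None,fx=k,fy=k,interpolation=cv2.INTER_CUBIC);big=cv2.GaussianBlur(big,(0,0),3)
    b,g,r=[big[:,:,i].astype(int) for i in range(3)];mx=big.max(2).astype(int);mn=big.min(2).astype(int)
    if kind=='dark': M=(mx<(72 if n=='top' else 45))
    if kind=='amber': M=(r-b>25)&(r>1.35*b)
    if kind=='white': M=(mx-mn<(12 if n=="top" else 14))&(mx>(160 if n=='top' else 150))
    if kind=='solid': M=(mx<115)
    c,_=cv2.findContours(M.astype(np.uint8),cv2.RETR_EXTERNAL,cv2.CHAIN_APPROX_NONE)
    out=[]
    for q in c:
        a=cv2.contourArea(q)/16
        if a<60 or a>4000: continue
        m=cv2.moments(q);u,v=m['m10']/m['m00'],m['m01']/m['m00']
        f=lambda t:(t+.5)/k-.5
        rr=cv2.minAreaRect(q)
        out.append((round(f(u),2),round(f(v),2),round(a),[round(x/k,1) for x in rr[1]],f(cv2.boxPoints(rr)).round(1).tolist(),f(q[:,0,:].astype(float))))
    return out
if __name__=="__main__":
    for n in('top','scene'):
        im=cv2.imread(f'pics/{n}0.png')
        for kind in('dark','amber','white'):
            for o in comps(n,f'pics/{n}0.png',kind): print(n,kind,o[:4])
    im=cv2.imread('pics/top0.png');
    for p in[(230,287),(228,287),(240,285),(179,230),(190,243),(377,261),(500,230),(490,230),(450,300),(350,300),(270,270)]:print(p,im[p[1],p[0]])
    im=cv2.imread('pics/scene0.png');
    for p in[(109,270),(115,295),(90,250),(250,238),(385,293),(415,285),(400,250)]:print(p,im[p[1],p[0]])
E
python3 m.py
```

```text
top dark (612.24, 416.79, 566, [25.2, 36.2])
top dark (22.62, 421.39, 2051, [54.1, 54.8])
top dark (461.32, 296.77, 116, [11.8, 12.5])
top dark (227.84, 286.6, 158, [13.5, 14.5])
top dark (377.22, 260.18, 493, [24.4, 25.6])
top dark (293.71, 259.84, 684, [26.8, 26.7])
top dark (178.06, 229.63, 356, [21.0, 21.5])
top dark (396.21, 195.87, 886, [20.7, 44.6])
top dark (270.84, 181.98, 684, [29.2, 29.5])
top amber (229.2, 286.89, 480, [22.5, 22.6])
scene dark (230.83, 301.21, 659, [14.3, 53.1])
scene dark (385.27, 293.73, 506, [19.2, 34.2])
scene dark (467.99, 248.69, 146, [21.2, 9.0])
scene dark (337.68, 243.57, 317, [16.9, 27.7])
scene dark (247.94, 235.23, 404, [19.7, 24.6])
scene dark (158.23, 216.34, 92, [10.9, 9.7])
scene dark (394.77, 200.42, 125, [12.6, 11.6])
scene dark (267.38, 147.66, 2608, [47.1, 83.1])
scene dark (547.02, 124.31, 741, [55.6, 16.4])
scene dark (497.01, 52.77, 103, [12.9, 9.4])
scene dark (532.05, 10.54, 190, [33.9, 8.7])
scene dark (496.98, 42.34, 2504, [104.0, 90.1])
scene amber (249.24, 252.71, 470, [22.6, 26.4])
scene amber (161.23, 233.75, 414, [28.3, 16.9])
scene amber (393.47, 216.15, 611, [23.5, 31.7])
scene amber (510.1, 46.02, 123, [39.3, 4.3])
scene amber (589.94, 3.35, 632, [9.5, 90.2])
scene white (232.56, 369.58, 135, [18.3, 21.5])
scene white (281.84, 361.83, 192, [18.4, 55.5])
scene white (255.7, 353.58, 116, [7.7, 28.9])
scene white (332.8, 352.6, 206, [26.9, 33.5])
scene white (106.66, 270.02, 471, [31.7, 18.7])
(230, 287) [52 57 56]
(228, 287) [49 51 53]
(240, 285) [ 52  71 103]
(179, 230) [47 50 52]
(190, 243) [79 81 83]
(377, 261) [55 58 59]
(500, 230) [149 151 150]
(490, 230) [71 73 76]
(450, 300) [46 52 61]
(350, 300) [134 142 150]
(270, 270) [132 141 147]
(109, 270) [178 184 191]
(115, 295) [92 94 97]
(90, 250) [163 174 182]
(250, 238) [14  8 24]
(385, 293) [20 25 24]
(415, 285) [151 166 172]
(400, 250) [161 175 181]
```

```bash
sed -i "s/M=(mx-mn<(12.*/M=(mx-mn<(9 if n=='top' else 14))\&(mx>(125 if n=='top' else 150))/" m.py
python3 - <<'E'
from m import *
D={n:{k:comps(n,f'pics/{n}0.png',k) for k in('dark','amber','white')} for n in('top','scene')}
def near(n,k,u,v): return min(D[n][k],key=lambda o:np.hypot(o[0]-u,o[1]-v))
P={'jar':((377,260),(248,235)),'bottle':((461,297),(158,216)),'square':((228,287),(395,200)),
'jar_h':((271,182),(385,294)),'bot_h':((178,230),(468,249)),'sq_h':((294,260),(338,244)),'case_h':((396,196),(231,301))}
for k,(a,b) in P.items():
    A=near('top','dark',*a);B=near('scene','dark',*b);p,e=tri(A[:2],B[:2]);print(k,(p*1000).round(1),round(e*1000,1))
A=near('top','white',498,230);B=near('scene','white',107,270);p,e=tri(A[:2],B[:2]);print('case',(p*1000).round(1),e*1000,A[:5],B[:4])
def rect(n,o,z):
    q=np.array([plane(n,*p,z)[:2]*1000 for p in o[5]],np.float32);r=cv2.minAreaRect(q);
    bx=cv2.boxPoints(r);e=bx[1]-bx[0];return np.round(r[0],1),np.round(r[1],1),round(np.degrees(np.arctan2(e[1],e[0])),1),'edge len',round(float(np.linalg.norm(e)),1)
print('case top',rect('top',A,.0525));print('case scene',rect('scene',B,.0525))
for k in('sq_h','case_h','jar_h','bot_h'):
    print(k,rect('top',near('top','dark',*P[k][0]),.009),rect('scene',near('scene','dark',*P[k][1]),.009))
o=near('top','amber',229,287);print('square body',rect('top',o,.054))
# jar/bottle circle widths
for k,z in(('jar',.053),('bottle',.069),('square',.064)):print(k,rect('top',near('top','dark',*P[k][0]),z))
E
```

```text
jar [477.3 -87.9  52.7] 0.1
bottle [ 397.9 -263.3   69.6] 0.1
square [422.5 233.   65. ] 1.4
jar_h [657.7 146.9  10.3] 2.0
bot_h [550.5 354.7  10.4] 1.6
sq_h [481.1  95.3  10.5] 1.7
case_h [ 624.3 -137.    10.3] 1.0
case [ 539.9 -357.5   51.5] 2.148007185963603 (501.1, 230.69, 571, [41.1, 15.4], [[486.20001220703125, 214.60000610351562], [500.3999938964844, 208.5], [516.5999755859375, 246.1999969482422], [502.3999938964844, 252.3000030517578]]) (106.66, 270.02, 471, [31.7, 18.7])
case top (array([ 540.5, -358.9]), array([89. , 33.9]), np.float32(-68.4), 'edge len', 33.9)
case scene (array([ 540.7, -356.9]), array([88. , 34.7]), np.float32(-67.5), 'edge len', 34.7)
sq_h (array([481.2,  94.5]), array([60.1, 59.7]), np.float32(-57.9), 'edge len', 59.7) (array([478.5,  97. ]), array([50.6, 50.7]), np.float32(-58.3), 'edge len', 50.7)
case_h (array([ 624.6, -137.7]), array([ 46.9, 101.7]), np.float32(-60.9), 'edge len', 101.7) (array([ 621.8, -135.2]), array([37.7, 95.7]), np.float32(-60.9), 'edge len', 95.7)
jar_h (array([657.7, 146. ]), array([66.8, 67.1]), np.float32(-0.0), 'edge len', 67.1) (array([655.8, 148.9]), array([57.5, 61.6]), np.float32(-73.4), 'edge len', 61.6)Traceback (most recent call last):
  File "<stdin>", line 14, in <module>
  File "<stdin>", line 10, in rect
  File "h.py", line 9, in plane
    o,d=ray(n,u,v);return o+d*(z-o[2])/d[2]
        ~~~^^^^^^^
  File "h.py", line 7, in ray
    f,cx,cy,T=cam(n);d=T[:3,:3]@np.array([(u-cx)/f,(v-cy)/f,1]);return T[:3,3],d/np.linalg.norm(d)
              ~~~^^^
  File "h.py", line 4, in cam
    m=arm.camera_model(n);f=240/np.tan(np.radians(m['vfov'])/2)
ValueError: time passes only in moves, steps and waits
```

```bash
python3 - <<'E'
s=open('h.py').read().replace("def cam(n):","import functools\n@functools.lru_cache\ndef cam(n):");open('h.py','w').write(s)
E
python3 - <<'E'
from m import *
D={n:{k:comps(n,f'pics/{n}0.png',k) for k in('dark','amber','white')} for n in('top','scene')}
def near(n,k,u,v): return min(D[n][k],key=lambda o:np.hypot(o[0]-u,o[1]-v))
def rect(n,o,z):
    q=np.array([plane(n,*p,z)[:2]*1000 for p in o[5]],np.float32);r=cv2.minAreaRect(q);
    bx=cv2.boxPoints(r);e=bx[1]-bx[0];return np.round(r[0],1),np.round(r[1],1),round(float(np.degrees(np.arctan2(e[1],e[0]))),1)
print('both',rect('top',near('top','dark',178,230),.009))
o=near('top','amber',229,287);print('square body',rect('top',o,.054))
for k,p,z in(('jar',(377,260),.053),('bottle',(461,297),.069),('square',(228,287),.064)):print(k,rect('top',near('top','dark',*p),z))
# square edges: front face bottom edge in scene
o=near('scene','amber',393,216)
for u,v in((383.5,227.5),(404,229.5)):pass
q=cv2.approxPolyDP(o[5].astype(np.float32).reshape(-1,1,2),1.5,True);print(q[:,0].round(1).tolist())
q=cv2.approxPolyDP(near('top','amber',229,287)[5].astype(np.float32).reshape(-1,1,2),1.0,True);print(q[:,0].round(1).tolist())
# beaker: dark-ish solid
from scipy.spatial.transform import Rotation as R
s=arm.observe();print(R.from_rotvec(s['ee_rot']).as_matrix().round(3))
crop("t","pics/top0.png",205,262,50,50,10,"pics/sqc.png")
E
```

```text
both (array([550.4, 354.1]), array([48.3, 47.4]), -0.3)
square body (array([422. , 231.1]), array([48.4, 48. ]), -20.5)
jar (array([476.7, -87.8]), array([52.5, 55.6]), -63.8)
bottle (array([ 398. , -263.6]), array([26.6, 24.8]), -0.3)
square (array([422.3, 232.4]), array([28.7, 30.9]), -89.6)
[[384.3999938964844, 198.89999389648438], [382.3999938964844, 228.39999389648438], [402.1000061035156, 230.89999389648438], [405.6000061035156, 200.89999389648438], [401.8999938964844, 200.10000610351562], [399.1000061035156, 205.60000610351562], [395.3999938964844, 206.39999389648438], [389.3999938964844, 204.60000610351562], [388.1000061035156, 199.39999389648438]]
[[223.10000610351562, 273.6000061035156], [215.39999389648438, 292.3999938964844], [217.39999389648438, 294.3999938964844], [235.10000610351562, 300.1000061035156], [238.60000610351562, 293.6000061035156], [242.39999389648438, 280.6000061035156]]
[[-0.932  0.362 -0.   ]
 [ 0.362  0.932 -0.001]
 [-0.    -0.001 -1.   ]]
```

View pics/sqc.png

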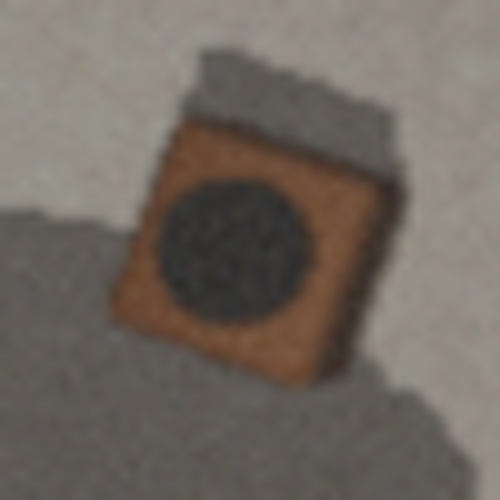

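```bash
python3 -m creep '[[[2,-3.5,-0.5,0,0,0,1],[4.5,-7.5,-1,0,0,0.5,1],[7,-12,-1.5,0,0,1,1],[9.5,-16.5,-2.5,0,0,1,1],[12,-21,-3.5,0,0,1,1]]]' 15; python3 -m creep '[[[2,-4,-1,0,0,0,1],[4,-8,-2.5,0,0,0,1],[6,-11,-4,0,0,0,1],[7.5,-14,-5,0,0,0,1],[7.5,-14,-5,0,0,0,1]]]'
```

```text
clock: 0.6
position: [0.344, 0.3763, 0.2096]
ee_rot: [0.552, 3.093, 0.0]
force: [0.9, 0.4, 0.0]
width: 0.998
clock: 1.1
position: [0.4195, 0.2329, 0.1586]
ee_rot: [-0.563, -3.09, 0.006]
force: [-0.5, -0.4, 0.6]
width: 0.999
```

```bash
cat > pose.py <<'E'
from h import *
from scipy.spatial.transform import Rotation as R
s=arm.observe();M=R.from_rotvec(s['ee_rot']).as_matrix()
print('t',round(s['clock'],2),'pos mm',(s['position']*1000).round(1),'jaw deg',round(np.degrees(np.arctan2(M[1,1],M[0,1])),1),'z',M[:,2].round(3),'F',s['force'].round(1),'w',round(s['width']*92,1),'j',s['joints'].round(2))
E
python3 pose.py; python3 - <<'E'
from h import *
print('beaker',plane('top',340,219,.04)*1000)
E
```

```text
t 1.1 pos mm [419.5 232.9 158.6] jaw deg 69.4 z [-0.001 -0.004 -1.   ] F [-0.5 -0.4  0.6] w 91.9 j [-0.73  0.3   0.14  2.03 -0.05  0.82  0.65]
beaker [568.78245209  -8.67203075  40.        ]
```

Candidates (top view): square bottle (228,287, square amber body with a round cap), slim bottle (461,297), jar (377,260). Bottle-holder candidates: grey (178,230), green look-alike (119,241), which I leave alone. Square recess (294,260), large round (271,182), oblong (396,196). The close crop confirms the square amber bottle, so I descend on it.

```bash
python3 -m creep '[[[0.1,0,-3,0,0,0,1],[0.3,0,-6,0,0,0.5,1],[0.3,0,-9,0,0,0.5,1],[0.3,0,-11.4,0,0,0.5,1],[0.3,0,-12.4,0,0,0.5,1]]]';python3 -m creep '[[[0,0,0,0,0,0,0.4],[0,0,0,0,0,0,0],[0,0,0,0,0,0,-0.4],[0,0,0,0,0,0,-0.4],[0,0,0,0,0,0,-0.4]]]' 20; python3 pose.py
```

```text
clock: 1.6
position: [0.42, 0.2382, 0.0341]
ee_rot: [-0.537, -3.093, 0.003]
force: [-0.4, -0.7, -0.5]
width: 1.004
clock: 2.1
position: [0.4217, 0.2385, 0.0367]
ee_rot: [0.539, 3.094, 0.002]
force: [-0.1, 0.3, 0.7]
width: 0.615
t 2.1 pos mm [421.7 238.5  36.7] jaw deg 70.2 z [ 0.001  0.001 -1.   ] F [-0.1  0.3  0.7] w 56.6 j [-0.7   0.5   0.1   2.12 -0.09  0.52  0.69]
```

```bash
python3 -m creep '[[[0,0,0,0,0,0,-0.4],[0,0,0,0,0,0,-0.4],[0,0,0,0,0,0,-0.4]]]' 20; python3 pose.py; python3 - <<'E'
from h import *
im=arm.get_image('top');cv2.imwrite('pics/top1.png',im[:,:,::-1]);im=arm.get_image('scene');cv2.imwrite('pics/sc1.png',im[:,:,::-1])
crop('','pics/top1.png',190,240,80,80,6,'pics/top1c.png');crop('','pics/sc1.png',345,150,100,90,6,'pics/sc1c.png')
E
python3 pose.py
```

```text
clock: 2.4
position: [0.4214, 0.238, 0.0364]
ee_rot: [0.539, 3.095, 0.0]
force: [-1.6, -1.0, 6.9]
width: 0.519
t 2.4 pos mm [421.4 238.   36.4] jaw deg 70.2 z [ 0.  0. -1.] F [-1.6 -1.   6.9] w 47.8 j [-0.7   0.5   0.1   2.13 -0.09  0.52  0.69]
t 2.5 pos mm [421.4 238.   36.4] jaw deg 70.2 z [ 0.  0. -1.] F [-0.5 -1.8  6.8] w 48.1 j [-0.7   0.5   0.1   2.13 -0.09  0.52  0.69]
```

View pics/top1c.png

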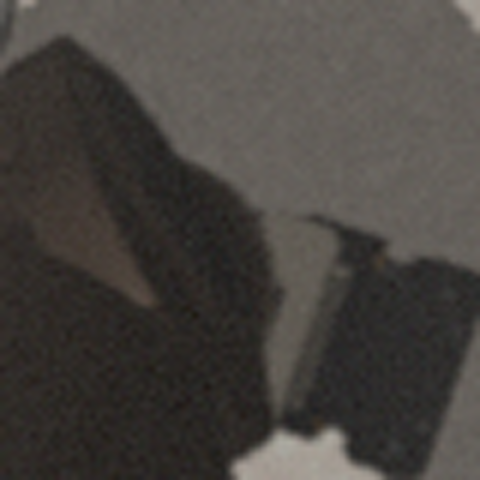

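View pics/sc1c.png

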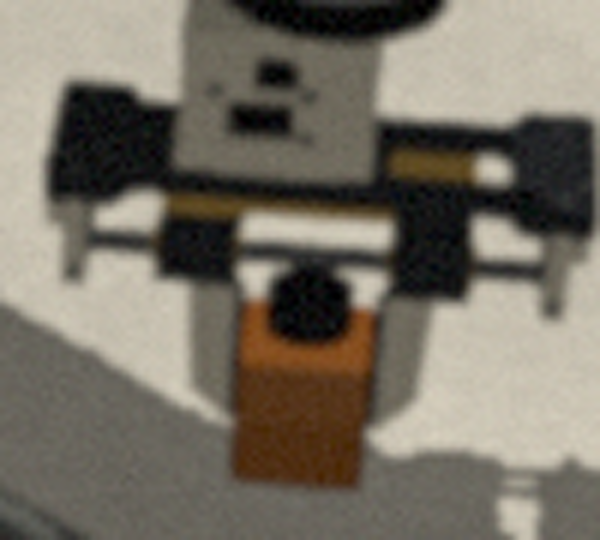

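```bash
python3 -m creep '[[[0,0,0.5,0,0,0,-0.4],[0,0,1.5,0,0,0,-0.4],[0,0,3,0,0,0,-0.4],[0,0,5,0,0,0,-0.4],[0,0,7,0,0,0,-0.4]]]' 25; python3 pose.py; python3 -m creep '[[[0.8,-2,1,0,0,-6,-0.4],[2,-5,1.5,0,0,-13,-0.4],[3.2,-8,2,0,0,-21,-0.4],[4.5,-11,2,0,0,-29,-0.4],[5.5,-14,2,0,0,-37,-0.4]]]';python3 -m creep '[[[0,0,0,0,0,0,-0.4],[0,0,0,0,0,0,-0.4]]]'; python3 pose.py; python3 - <<'E'
from h import *
im=arm.get_image('scene');cv2.imwrite('pics/sc2.png',im[:,:,::-1])
crop('','pics/sc2.png',270,130,150,140,4,'pics/sc2c.png')
E
```

```text
clock: 3.0
position: [0.4212, 0.2381, 0.1072]
ee_rot: [-0.539, -3.095, 0.0]
force: [0.6, 0.3, -1.7]
width: 0.522
t 3.0 pos mm [421.2 238.1 107.2] jaw deg 70.3 z [-0. -0. -1.] F [ 0.6  0.3 -1.7] w 48.0 j [-0.72  0.38  0.12  2.07 -0.07  0.69  0.67]
clock: 3.5
position: [0.4771, 0.0972, 0.127]
ee_rot: [1.5, 2.759, 0.002]
force: [1.1, 0.3, -2.2]
width: 0.52
clock: 3.7
position: [0.4764, 0.0977, 0.1265]
ee_rot: [1.494, 2.764, 0.001]
force: [-0.5, -0.2, -2.3]
width: 0.527
t 3.7 pos mm [476.4  97.7 126.5] jaw deg 33.2 z [ 0.  0. -1.] F [-0.5 -0.2 -2.3] w 48.5 j [-0.56  0.36  0.32  2.06 -0.17  0.74  0.44]
```

View pics/sc2c.png

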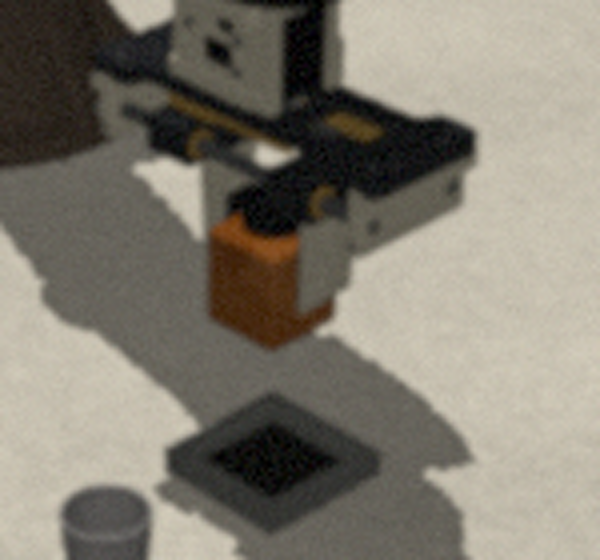

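```bash
python3 - <<'E'
from h import *
z=.0905
L,Rr,F=[plane('scene',*p,z)[:2]*1000 for p in((322.3,207.5),(353.2,209.6),(338,217))]
print(L,Rr,F,(L+Rr)/2,np.linalg.norm(L-Rr),np.linalg.norm(F-L),np.linalg.norm(F-Rr))
E
```

```text
[462.07671904  67.00927951] [481.99441509 126.61347538] [503.35587893  90.47874652] [472.03556707  96.81137744] 62.844051280099855 47.484575632513035 41.976550197810695
```

```bash
python3 -m creep '[[[0.2,0,-1.5,0,0,-0.5,-0.4],[0.45,0,-3.5,0,0,-1,-0.4],[0.45,0,-5.5,0,0,-1,-0.4],[0.45,0,-6.6,0,0,-1,-0.4],[0.45,0,-6.6,0,0,-1,-0.4]]]';python3 -m creep '[[[0,0,0,0,0,0,-0.4]]]'; python3 pose.py; python3 - <<'E'
from h import *
im=arm.get_image('scene');cv2.imwrite('pics/sc3.png',im[:,:,::-1])
crop('','pics/sc3.png',290,170,100,100,6,'pics/sc3c.png')
im=arm.get_image('top');cv2.imwrite('pics/top3.png',im[:,:,::-1])
crop('','pics/top3.png',250,210,100,100,6,'pics/top3c.png')
E
```

```text
clock: 4.25
position: [0.4797, 0.0989, 0.0589]
ee_rot: [-1.513, -2.751, 0.003]
force: [-1.3, 0.2, -2.1]
width: 0.52
clock: 4.35
position: [0.4809, 0.0987, 0.0604]
ee_rot: [-1.515, -2.752, -0.0]
force: [0.2, 0.0, -0.6]
width: 0.525
t 4.35 pos mm [480.9  98.7  60.4] jaw deg 32.3 z [-0.  0. -1.] F [ 0.2  0.  -0.6] w 48.3 j [-0.52  0.48  0.28  2.11 -0.23  0.59  0.49]
```

View pics/sc3c.png

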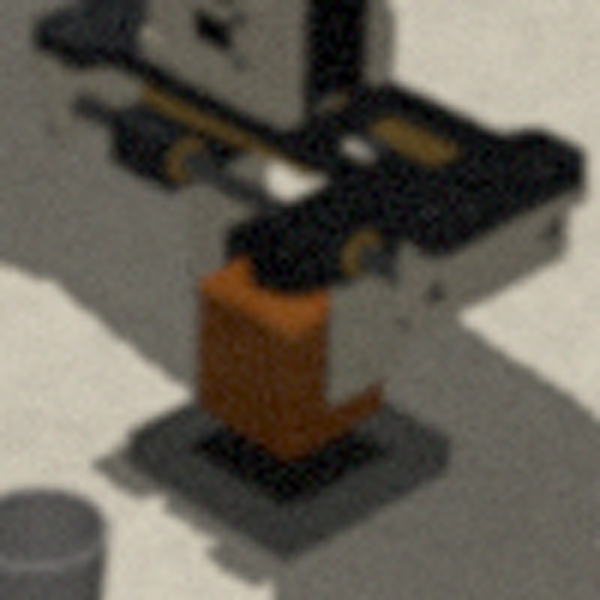

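View pics/top3c.png

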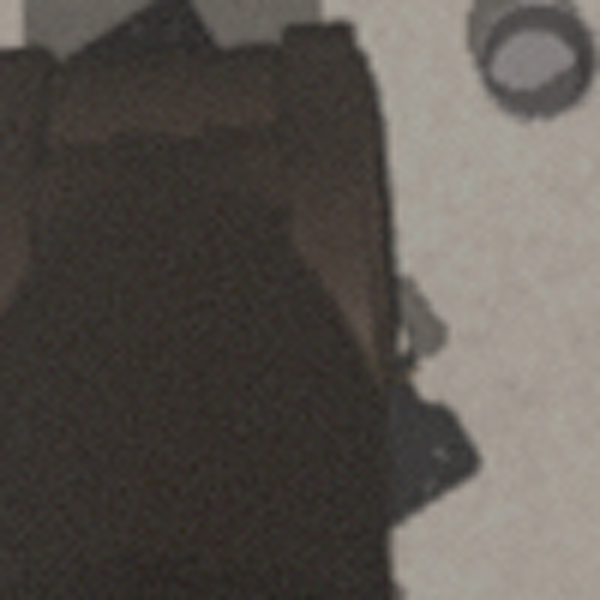

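```bash
python3 - <<'E'
from h import *
p=plane('scene',338,247,.024)[:2]*1000;print('C from F',p-[33.1,-7.5])
p=plane('scene',290+198/6,170+405/6,.024)[:2]*1000;print('C from L',p-[-7.5,-33.1])
p=plane('scene',290+382/6,170+405/6,.024)[:2]*1000;print('C from R',p-[7.5,33.1])
print(plane('scene',337.68,243.57,.009)*1000)
for q in((481.2,95),):
    for a in((41.7,-9.2),(-9.2,-41.7),(9.2,41.7)):
        print('rim corner exp crop',[(np.array(proj('scene',[(q[0]+a[0])/1000*1,(q[1]+a[1])/1000,.014]))-[290,170])*6])
E
```

```text
C from F [479.03106583  97.23585862]
C from L [480.20016523  99.67200382]
C from R [477.3968562   95.98440474]
[479.09671621  96.64286024   9.        ]
rim corner exp crop [array([282.99278358, 505.54743085])]
rim corner exp crop [array([160.03909892, 431.79611751])]
rim corner exp crop [array([406.19357083, 435.23067329])]
```

```bash
python3 -m creep '[[[0.1,-0.15,-0.4,0,0,0,-0.4],[0.1,-0.15,-0.8,0,0,0,-0.4],[0.1,-0.15,-1.2,0,0,0,-0.4],[0.1,-0.15,-1.5,0,0,0,-0.4],[0.1,-0.15,-1.7,0,0,0,-0.4]]]';python3 pose.py;python3 -m creep '[[[0,0,-0.1,0,0,0,-0.4],[0,0,-0.2,0,0,0,-0.4],[0,0,-0.3,0,0,0,-0.4]]]'; python3 pose.py
```

```text
clock: 4.95
position: [0.4817, 0.0966, 0.0426]
ee_rot: [-1.517, -2.751, 0.001]
force: [0.6, -0.7, -2.1]
width: 0.525
t 4.95 pos mm [481.7  96.6  42.6] jaw deg 32.2 z [-0. -0. -1.] F [ 0.6 -0.7 -2.1] w 48.3 j [-0.5   0.51  0.26  2.11 -0.25  0.55  0.5 ]
clock: 5.25
position: [0.4819, 0.0967, 0.0403]
ee_rot: [-1.517, -2.751, -0.0]
force: [-5.0, -1.5, 21.6]
width: 0.523
t 5.25 pos mm [481.9  96.7  40.3] jaw deg 32.2 z [ 0.  0. -1.] F [-5.  -1.5 21.6] w 48.1 j [-0.5   0.51  0.26  2.12 -0.25  0.54  0.5 ]
```

```bash
python3 -m creep '[[[0,0,0.07,0,0,0,-0.4],[0,0,0.07,0,0,0,-0.4]]]';python3 -m creep '[[[0,0,0,0,0,0,0.1],[0,0,0,0,0,0,0.2],[0,0,0,0,0,0,0.35],[0,0,0,0,0,0,0.5],[0,0,0,0,0,0,0.5]]]';python3 pose.py
```

```text
clock: 5.45
position: [0.482, 0.0967, 0.0408]
ee_rot: [1.517, 2.751, 0.0]
force: [0.3, -0.2, -2.0]
width: 0.521
clock: 5.95
position: [0.4819, 0.0967, 0.0407]
ee_rot: [1.517, 2.751, 0.0]
force: [0.7, 0.0, 0.2]
width: 0.744
t 5.95 pos mm [481.9  96.7  40.7] jaw deg 32.3 z [ 0.  0. -1.] F [0.7 0.  0.2] w 68.5 j [-0.5   0.51  0.26  2.12 -0.25  0.54  0.5 ]
```

```bash
python3 -m creep '[[[0,0,0.5,0,0,0,0.5],[0,0,2.5,0,0,0,0.5],[0,0,5.5,0,0,0,0.5],[0,0,8.5,0,0,0,0.7],[0,-0.5,10.5,0,0,0,1]]]';python3 -m creep '[[[0,-3,0,0,0,0,1],[0,-7,0,0,0,0,1],[-0.5,-11,0,0,0,0,1],[-0.5,-15,0,0,0,0,1],[-0.5,-18,0,0,0,0,1]]]';python3 -m creep '[[[0,0,0,0,0,0,1]]]';python3 pose.py;python3 - <<'E'
from h import *
im=arm.get_image('scene');cv2.imwrite('pics/sc4.png',im[:,:,::-1])
im=arm.get_image('top');cv2.imwrite('pics/top4.png',im[:,:,::-1])
a=cv2.resize(cv2.imread('pics/sc4.png')[170:300,200:420],None,fx=3.5,fy=3.5,interpolation=2);cv2.imwrite('pics/sc4c.png',a[:455])
E
```

```text
clock: 6.45
position: [0.4824, 0.0922, 0.1479]
ee_rot: [1.516, 2.75, 0.003]
force: [1.2, -0.6, 0.3]
width: 0.879
clock: 6.95
position: [0.4764, -0.0909, 0.1462]
ee_rot: [1.519, 2.749, -0.0]
force: [1.2, 0.3, 0.7]
width: 0.998
clock: 7.05
position: [0.4764, -0.0931, 0.1464]
ee_rot: [1.525, 2.744, -0.002]
force: [-0.4, 0.4, -0.2]
width: 0.999
t 7.05 pos mm [476.4 -93.1 146.4] jaw deg 31.9 z [ 0.001 -0.002 -1.   ] F [-0.4  0.4 -0.2] w 91.9 j [-0.23  0.33  0.4   2.05 -0.18  0.79  0.83]
```

View pics/sc4c.png

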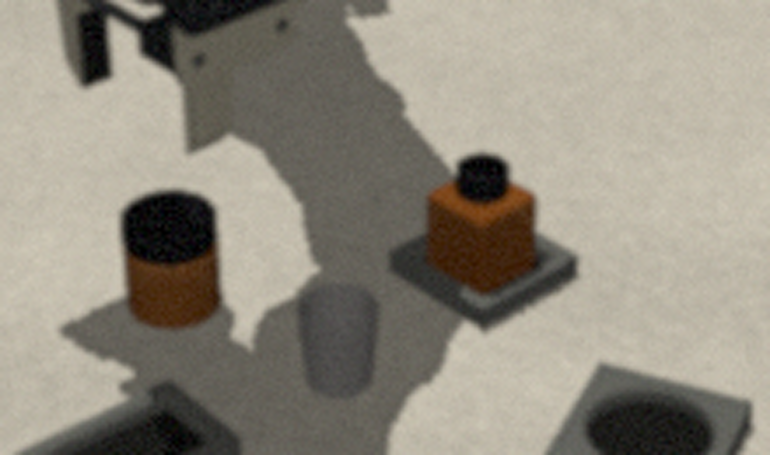

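View pics/top4.png

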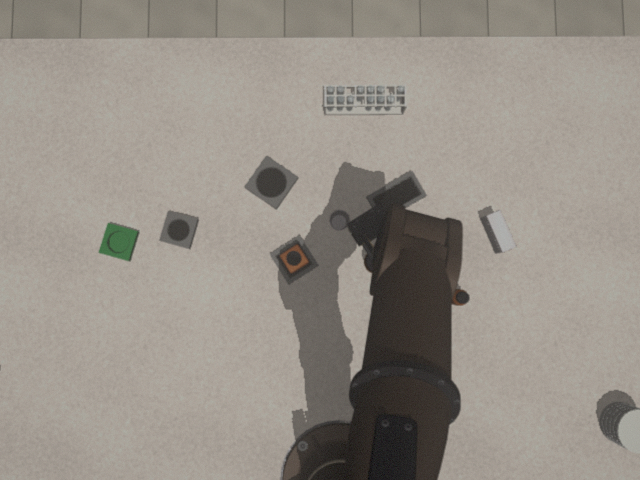

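```bash
python3 -m creep '[[[0,0.3,-2.5,0,0,0,1],[0,0.5,-5.5,0,0,0,1],[0,0.5,-7,0,0,0,1],[0,0.5,-7,0,0,0,1]]]';python3 pose.py
```

```text
clock: 7.55
position: [0.4755, -0.0815, 0.074]
ee_rot: [-1.512, -2.75, 0.002]
force: [0.4, -0.3, 0.2]
width: 0.997
t 7.55 pos mm [475.5 -81.5  74. ] jaw deg 32.4 z [-0.004  0.001 -1.   ] F [ 0.4 -0.3  0.2] w 91.7 j [-0.2   0.45  0.34  2.12 -0.25  0.62  0.88]
```

```bash
python3 -m creep '[[[0,0,0,0,0,0,1],[0,0,0,0,0,0,1]]]'; python3 pose.py
```

```text
clock: 7.75
position: [0.4776, -0.0828, 0.0767]
ee_rot: [1.515, 2.751, 0.001]
force: [-0.4, 0.3, -0.6]
width: 1.002
t 7.75 pos mm [477.6 -82.8  76.7] jaw deg 32.3 z [ 0.002  0.    -1.   ] F [-0.4  0.3 -0.6] w 92.2 j [-0.2   0.44  0.34  2.11 -0.25  0.62  0.88]
```

```bash
python3 -m creep '[[[0,-0.5,-1.2,0,0,0,1],[0,-0.5,-2.5,0,0,0,1],[0,-0.5,-3.5,0,0,0,1],[0,-0.5,-3.9,0,0,0,1],[0,-0.5,-3.9,0,0,0,1]]]';python3 pose.py;python3 -m creep '[[[0,0,0,0,0,0,0.4],[0,0,0,0,0,0,0],[0,0,0,0,0,0,-0.2],[0,0,0,0,0,0,-0.2],[0,0,0,0,0,0,-0.2]]]' 25;python3 -m creep '[[[0,0,0,0,0,0,-0.2],[0,0,0,0,0,0,-0.2]]]'; python3 pose.py
```

```text
clock: 8.25
position: [0.4765, -0.0884, 0.0361]
ee_rot: [-1.517, -2.75, 0.001]
force: [0.1, -0.4, 0.1]
width: 0.998
t 8.25 pos mm [476.5 -88.4  36.1] jaw deg 32.2 z [-0.001  0.    -1.   ] F [ 0.1 -0.4  0.1] w 91.8 j [-0.15  0.52  0.3   2.14 -0.29  0.53  0.93]
clock: 8.75
position: [0.4771, -0.0882, 0.0369]
ee_rot: [1.517, 2.751, 0.0]
force: [0.4, 1.0, -0.4]
width: 0.616
clock: 8.95
position: [0.4771, -0.0882, 0.0369]
ee_rot: [1.517, 2.751, 0.001]
force: [0.6, 0.9, 3.0]
width: 0.605
t 8.95 pos mm [477.1 -88.2  36.9] jaw deg 32.3 z [ 0.001  0.    -1.   ] F [0.6 0.9 3. ] w 55.6 j [-0.15  0.52  0.3   2.13 -0.29  0.53  0.93]
```

```bash
python3 -m creep '[[[0,0,0.5,0,0,0,-0.2],[0,0,2,0,0,0,-0.2],[0,0,4,0,0,0,-0.2],[0,0,6.5,0,0,0,-0.2],[0,0,9,0,0,0,-0.2]]]' 30;python3 -m creep '[[[1.5,2,0.5,0,0,0,-0.2],[4,5,1,0,0,0,-0.2],[6.5,8.5,1,0,0,0,-0.2],[9,12,1,0,0,0,-0.2],[11.5,15,1,0,0,0,-0.2]]]';python3 -m creep '[[[2.5,3.3,0,0,0,0,-0.2],[4.7,6.1,0,0,0,0,-0.2],[6.5,8.3,0,0,0,0,-0.2],[6.5,8.3,0,0,0,0,-0.2],[6.5,8.3,0,0,0,0,-0.2]]]';python3 pose.py
```

```text
clock: 9.45
position: [0.4761, -0.0884, 0.1274]
ee_rot: [-1.517, -2.75, 0.001]
force: [0.9, -0.4, -1.8]
width: 0.605
clock: 9.95
position: [0.5921, 0.0639, 0.1367]
ee_rot: [-1.515, -2.751, 0.0]
force: [-0.0, -0.1, -2.4]
width: 0.602
clock: 10.45
position: [0.6563, 0.1449, 0.136]
ee_rot: [-1.515, -2.751, 0.003]
force: [0.4, -0.7, -3.1]
width: 0.605
t 10.45 pos mm [656.3 144.9 136. ] jaw deg 32.3 z [-0.002 -0.001 -1.   ] F [ 0.4 -0.7 -3.1] w 55.6 j [-0.52  0.62  0.35  1.59 -0.25  0.98  0.47]
```

```bash
python3 -m creep '[[[0.1,0.1,-2,0,0,0,-0.2],[0.1,0.1,-4,0,0,0,-0.2],[0.1,0.1,-6,0,0,0,-0.2],[0.1,0.1,-7.4,0,0,0,-0.2],[0.1,0.1,-7.4,0,0,0,-0.2]]]';python3 -m creep '[[[0,0,0,0,0,0,-0.2],[0,0,0,0,0,0,-0.2]]]';python3 pose.py;python3 - <<'E'
from h import *
im=arm.get_image('scene');cv2.imwrite('pics/sc5.png',im[:,:,::-1])
crop('','pics/sc5.png',335,220,100,100,6,'pics/sc5c.png')
E
```

```text
clock: 10.95
position: [0.656, 0.1443, 0.0607]
ee_rot: [-1.517, -2.748, 0.005]
force: [-0.9, -1.5, -2.5]
width: 0.602
clock: 11.15
position: [0.6586, 0.1455, 0.0639]
ee_rot: [1.517, 2.75, 0.002]
force: [1.0, 0.9, -2.6]
width: 0.603
t 11.15 pos mm [658.6 145.5  63.9] jaw deg 32.2 z [ 0.002  0.    -1.   ] F [ 1.   0.9 -2.6] w 55.5 j [-0.5   0.7   0.32  1.64 -0.28  0.85  0.5 ]
```

View pics/sc5c.png

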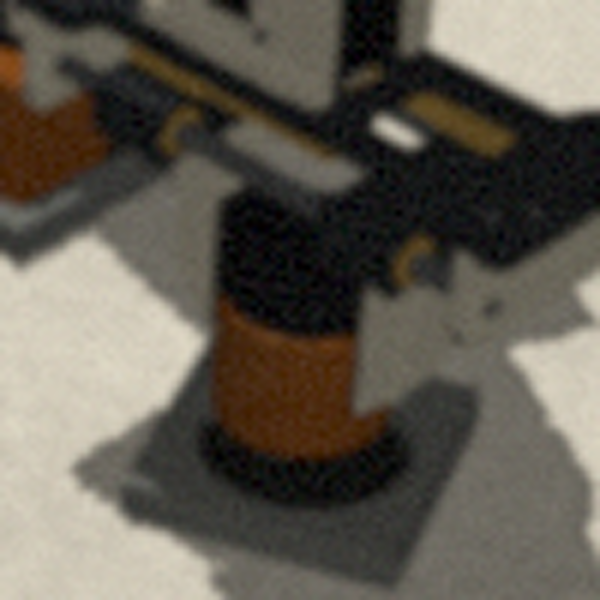

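```bash
python3 -m creep '[[[-0.05,0.12,-0.5,0,0,0,-0.2],[-0.05,0.12,-1,0,0,0,-0.2],[-0.05,0.12,-1.5,0,0,0,-0.2],[-0.05,0.12,-1.9,0,0,0,-0.2],[-0.05,0.12,-1.9,0,0,0,-0.2]]]';python3 pose.py;python3 -m creep '[[[0,0,-0.1,0,0,0,-0.2],[0,0,-0.2,0,0,0,-0.2]]]'; python3 pose.py
```

```text
clock: 11.7
position: [0.6568, 0.1467, 0.0427]
ee_rot: [-1.517, -2.75, 0.002]
force: [-0.2, -0.4, -2.9]
width: 0.603
t 11.7 pos mm [656.8 146.7  42.7] jaw deg 32.3 z [-0.001 -0.    -1.   ] F [-0.2 -0.4 -2.9] w 55.5 j [-0.5   0.73  0.31  1.65 -0.29  0.81  0.51]
clock: 11.9
position: [0.6575, 0.1469, 0.0418]
ee_rot: [1.517, 2.751, 0.0]
force: [-0.2, 0.2, -2.1]
width: 0.605
t 11.9 pos mm [657.5 146.9  41.8] jaw deg 32.2 z [ 0.  0. -1.] F [-0.2  0.2 -2.1] w 55.6 j [-0.5   0.73  0.31  1.65 -0.29  0.81  0.51]
```

```bash
python3 -m creep '[[[0,0,-0.05,0,0,0,-0.2],[0,0,-0.1,0,0,0,-0.2],[0,0,-0.1,0,0,0,-0.2]]]'; python3 pose.py
```

```text
clock: 12.2
position: [0.6574, 0.1469, 0.041]
ee_rot: [1.517, 2.751, 0.0]
force: [-1.4, -0.3, 0.5]
width: 0.606
t 12.2 pos mm [657.4 146.9  41. ] jaw deg 32.2 z [ 0.  0. -1.] F [-1.4 -0.3  0.5] w 55.8 j [-0.5   0.73  0.31  1.65 -0.29  0.81  0.51]
```

```bash
python3 -m creep '[[[0,0,0,0,0,0,0.3],[0,0,0,0,0,0,0.4],[0,0,0,0,0,0,0.55],[0,0,0,0,0,0,0.7],[0,0,0,0,0,0,0.7]]]';python3 pose.py; python3 -m creep '[[[0,0,0.5,0,0,0,0.7],[0,0,2.5,0,0,0,0.7],[0,0,5.5,0,0,0,0.7],[0,0,8.5,0,0,0,0.7],[0,0,11,0,0,0,1]]]';python3 -m creep '[[[-0.5,-2.5,0,0,0,-8,1],[-1.5,-7,0,0,0,-16,1],[-2.5,-11.5,0,0,0,-24,1],[-3.5,-16,0,0,0,-32,1],[-4.7,-20.5,0,0,0,-40,1]]]';python3 -m creep '[[[-1,-4.5,0,0,0,-8,1],[-2,-9,0,0,0,-16,1],[-3,-13.5,0,0,0,-24,1],[-4,-18,0,0,0,-32,1],[-5,-22,0,0,0,-40,1]]]';python3 -m creep '[[[-1,-3.5,0,0,0,-8,1],[-1.5,-6.5,0,0,0,-16,1],[-2,-8,0,0,0,-20.3,1],[-2,-8,0,0,0,-20.3,1],[-2,-8,0,0,0,-20.3,1]]]';python3 pose.py
```

```text
clock: 12.7
position: [0.6574, 0.1468, 0.0407]
ee_rot: [1.517, 2.751, 0.0]
force: [-0.0, 0.1, -0.3]
width: 0.844
t 12.7 pos mm [657.4 146.8  40.7] jaw deg 32.2 z [ 0. -0. -1.] F [-0.   0.1 -0.3] w 77.6 j [-0.5   0.73  0.31  1.65 -0.29  0.81  0.51]
clock: 13.2
position: [0.6577, 0.1468, 0.1528]
ee_rot: [1.517, 2.75, 0.001]
force: [-0.2, -0.1, 0.8]
width: 0.894
clock: 13.7
position: [0.61, -0.0597, 0.1513]
ee_rot: [2.372, 2.059, 0.001]
force: [0.7, 0.1, -0.7]
width: 1.001
clock: 14.2
position: [0.5597, -0.2804, 0.1514]
ee_rot: [2.933, 1.123, 0.001]
force: [0.1, 0.4, -0.1]
width: 1.0
clock: 14.7
position: [0.5406, -0.3576, 0.1507]
ee_rot: [-3.083, -0.601, -0.0]
force: [0.8, 0.2, 0.1]
width: 0.998
t 14.7 pos mm [ 540.6 -357.6  150.7] jaw deg -67.9 z [ 0.     0.001 -1.   ] F [0.8 0.2 0.1] w 91.8 j [-0.    0.67  0.82  1.66 -0.55  1.05 -0.19]
```

```bash
python3 - <<'E'
from h import *
im=arm.get_image('scene');cv2.imwrite('pics/sc6.png',im[:,:,::-1])
im=arm.get_image('top');cv2.imwrite('pics/top6.png',im[:,:,::-1])
E
```

```text
(no output)
```

View pics/sc6.png

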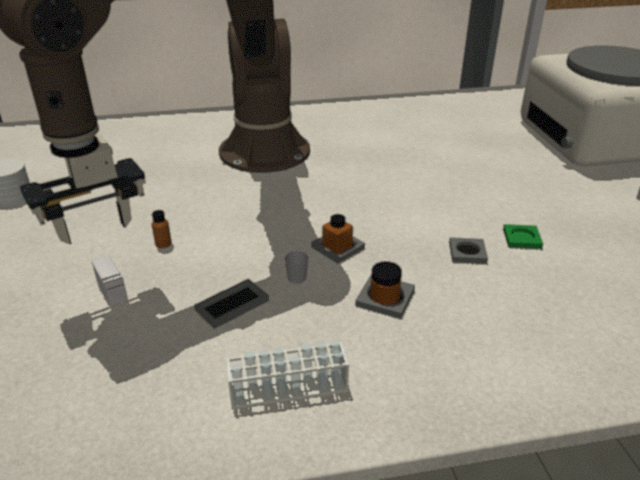

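```bash
python3 -m creep '[[[0,0,-2,0,0,0,1],[0,0,-4,0,0,0,1],[0,0,-6,0,0,0,1],[0,0,-6,0,0,0,1],[0,0,-6,0,0,0,1]]]';python3 pose.py
```

```text
clock: 15.3
position: [0.5408, -0.3572, 0.091]
ee_rot: [-3.083, -0.601, 0.0]
force: [-0.3, 0.2, 1.3]
width: 0.999
t 15.3 pos mm [ 540.8 -357.2   91. ] jaw deg -67.9 z [-0.     0.001 -1.   ] F [-0.3  0.2  1.3] w 91.9 j [ 0.03  0.74  0.77  1.71 -0.61  0.95 -0.15]
```

```bash
python3 -m creep '[[[0,0,-1.5,0,0,0,1],[0,0,-3,0,0,0,1],[0,0,-4.5,0,0,0,1],[0,0,-5.5,0,0,0,1],[0,0,-5.5,0,0,0,1]]]';python3 -m creep '[[[0,0,0,0,0,0,0.5],[0,0,0,0,0,0,0],[0,0,0,0,0,0,-0.3],[0,0,0,0,0,0,-0.6],[0,0,0,0,0,0,-0.6]]]' 25;python3 -m creep '[[[0,0,0,0,0,0,-0.6],[0,0,0,0,0,0,-0.6],[0,0,0,0,0,0,-0.6],[0,0,0,0,0,0,-0.6]]]'; python3 pose.py
```

```text
clock: 15.8
position: [0.5394, -0.3574, 0.0336]
ee_rot: [-3.082, -0.598, 0.004]
force: [-0.1, -0.8, 0.2]
width: 1.002
clock: 16.3
position: [0.5405, -0.3582, 0.036]
ee_rot: [3.084, 0.598, 0.001]
force: [-0.6, -0.3, -1.4]
width: 0.619
clock: 16.7
position: [0.5403, -0.3579, 0.0357]
ee_rot: [-3.084, -0.598, 0.0]
force: [-0.4, 0.8, 1.3]
width: 0.374
t 16.7 pos mm [ 540.3 -357.9   35.7] jaw deg -68.0 z [-0.  0. -1.] F [-0.4  0.8  1.3] w 34.4 j [ 0.06  0.8   0.72  1.74 -0.67  0.86 -0.1 ]
```

```bash
python3 -m creep '[[[0,0,0.5,0,0,0,-0.6],[0,0,2,0,0,0,-0.6],[0,0,4,0,0,0,-0.6],[0,0,6.5,0,0,0,-0.6],[0,0,9,0,0,0,-0.6]]]' 30;python3 pose.py;python3 -m creep '[[[0.5,1.5,0.5,0,0,8,-0.6],[1.3,3.3,0.5,0,0,16,-0.6],[2,5.2,0.5,0,0,24,-0.6],[2.8,7.2,0.5,0,0,32,-0.6],[3.5,9.2,0.5,0,0,40,-0.6]]]';python3 -m creep '[[[0.7,2,0,0,0,8,-0.6],[1.5,4,0,0,0,16,-0.6],[2.2,6,0,0,0,24,-0.6],[3,8,0,0,0,32,-0.6],[3.7,10,0,0,0,40,-0.6]]]';python3 -m creep '[[[0.6,1.5,0,0,0,8,-0.6],[1.2,2.8,0,0,0,17,-0.6],[1.2,2.8,0,0,0,17,-0.6],[1.2,2.8,0,0,0,17,-0.6]]]';python3 pose.py
```

```text
clock: 17.2
position: [0.5402, -0.3583, 0.1276]
ee_rot: [3.084, 0.597, 0.0]
force: [-0.6, -0.0, -1.5]
width: 0.369
t 17.2 pos mm [ 540.2 -358.3  127.6] jaw deg -68.1 z [ 0. -0. -1.] F [-0.6 -0.  -1.5] w 33.9 j [ 0.01  0.7   0.81  1.69 -0.58  1.01 -0.18]
clock: 17.7
position: [0.5757, -0.2657, 0.132]
ee_rot: [2.688, 1.623, 0.001]
force: [0.3, -0.1, -1.1]
width: 0.366
clock: 18.2
position: [0.6127, -0.1659, 0.1319]
ee_rot: [1.971, 2.445, -0.0]
force: [0.6, 0.0, -2.1]
width: 0.371
clock: 18.6
position: [0.6242, -0.139, 0.1314]
ee_rot: [1.601, 2.702, -0.001]
force: [-0.9, -0.5, -2.6]
width: 0.37
t 18.6 pos mm [ 624.2 -139.   131.4] jaw deg 28.7 z [ 0.    -0.001 -1.   ] F [-0.9 -0.5 -2.6] w 34.0 j [-0.1   0.58  0.36  1.68 -0.24  0.92  0.85]
```

```bash
python3 -m creep '[[[0,0.1,-2,0,0,0.4,-0.6],[0,0.15,-4,0,0,0.4,-0.6],[0,0.15,-5.8,0,0,0.4,-0.6],[0,0.15,-6.9,0,0,0.4,-0.6],[0,0.15,-6.9,0,0,0.4,-0.6]]]';python3 -m creep '[[[0,0,0,0,0,0,-0.6],[0,0,0,0,0,0,-0.6]]]';python3 pose.py;python3 - <<'E'
from h import *
im=arm.get_image('scene');cv2.imwrite('pics/sc7.png',im[:,:,::-1])
crop('','pics/sc7.png',180,230,100,100,6,'pics/sc7c.png')
E
```

```text
clock: 19.1
position: [0.623, -0.1376, 0.0605]
ee_rot: [-1.59, -2.707, 0.003]
force: [1.1, -0.1, -2.1]
width: 0.366
clock: 19.3
position: [0.625, -0.1372, 0.0628]
ee_rot: [1.587, 2.709, 0.001]
force: [-0.2, -1.2, -2.4]
width: 0.37
t 19.3 pos mm [ 625.  -137.2   62.8] jaw deg 29.3 z [ 0.002 -0.    -1.   ] F [-0.2 -1.2 -2.4] w 34.1 j [-0.08  0.66  0.33  1.73 -0.28  0.79  0.89]
```

View pics/sc7c.png

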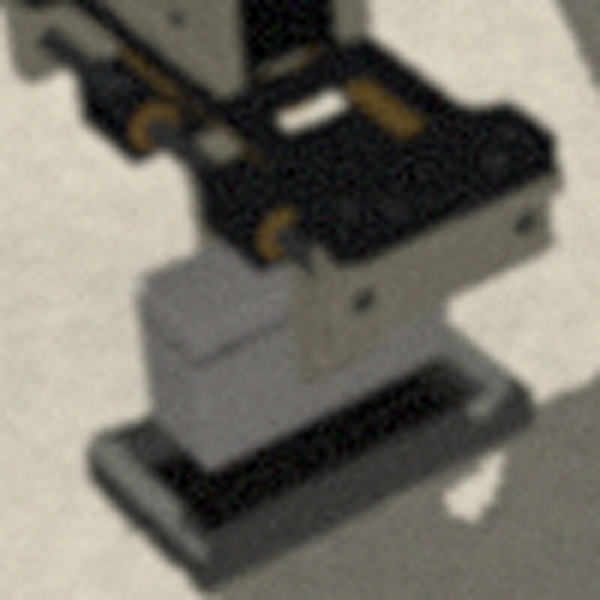

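```bash
python3 - <<'E'
from h import *
a=np.radians(-60.8);d=np.array([np.cos(a),np.sin(a)]);j=np.array([-d[1],d[0]])
print('case C by scene',plane('scene',215,308.3,.0271)[:2]*1000-44*d-17*j)
for s in((1,1),(-1,1),(1,-1)):
    q=np.array([624.4,-137.3])+50.5*s[0]*d+23*s[1]*j
    print('rim',s,(np.array(proj('scene',[*(q/1000),.014]))-[180,230])*6)
    q=np.array([624.4,-137.3])+60*s[0]*d+33*s[1]*j
    print('outer',s,(np.array(proj('scene',[*(q/1000),.014]))-[180,230])*6)
E
```

```text
case C by scene [ 622.35274565 -135.40996928]
rim (1, 1) [200.35290932 528.5843106 ]
outer (1, 1) [190.86641611 560.36163096]
rim (-1, 1) [479.95485414 386.79010646]
outer (-1, 1) [523.9808586  389.91147602]
rim (1, -1) [118.74822583 450.45933395]
outer (1, -1) [ 74.27561542 447.20215804]
```

```bash
python3 -m creep '[[[-0.05,0,-0.5,0,0,0,-0.6],[-0.05,0,-1,0,0,0,-0.6],[-0.05,0,-1.5,0,0,0,-0.6],[-0.05,0,-1.9,0,0,0,-0.6],[-0.05,0,-1.9,0,0,0,-0.6]]]';python3 pose.py;python3 -m creep '[[[0,0,-0.1,0,0,0,-0.6],[0,0,-0.2,0,0,0,-0.6],[0,0,-0.2,0,0,0,-0.6]]]'; python3 pose.py
```

```text
clock: 19.85
position: [0.6233, -0.1365, 0.0418]
ee_rot: [-1.586, -2.711, 0.001]
force: [0.2, -0.0, -1.5]
width: 0.371
t 19.85 pos mm [ 623.3 -136.5   41.8] jaw deg 29.4 z [-0.001  0.    -1.   ] F [ 0.2 -0.  -1.5] w 34.1 j [-0.07  0.69  0.31  1.75 -0.29  0.76  0.9 ]
clock: 20.15
position: [0.6239, -0.1366, 0.0407]
ee_rot: [1.586, 2.712, 0.0]
force: [0.4, 0.1, -1.6]
width: 0.368
t 20.15 pos mm [ 623.9 -136.6   40.7] jaw deg 29.3 z [ 0.  0. -1.] F [ 0.4  0.1 -1.6] w 33.8 j [-0.07  0.69  0.31  1.75 -0.29  0.75  0.9 ]
```

```bash
python3 -m creep '[[[0,0,-0.05,0,0,0,-0.6],[0,0,-0.1,0,0,0,-0.6],[0,0,-0.1,0,0,0,-0.6]]]'; python3 pose.py
```

```text
clock: 20.45
position: [0.6239, -0.1366, 0.0397]
ee_rot: [1.586, 2.712, 0.0]
force: [-0.3, 0.6, -2.2]
width: 0.371
t 20.45 pos mm [ 623.9 -136.6   39.7] jaw deg 29.3 z [ 0. -0. -1.] F [-0.3  0.6 -2.2] w 34.1 j [-0.07  0.69  0.31  1.75 -0.29  0.75  0.9 ]
```

```bash
python3 -m creep '[[[0,0,-0.05,0,0,0,-0.6],[0,0,-0.05,0,0,0,-0.6]]]'; python3 pose.py
```

```text
clock: 20.65
position: [0.6239, -0.1366, 0.0396]
ee_rot: [1.586, 2.712, 0.0]
force: [-2.1, 0.6, 4.6]
width: 0.367
t 20.65 pos mm [ 623.9 -136.6   39.6] jaw deg 29.3 z [ 0.  0. -1.] F [-2.1  0.6  4.6] w 33.7 j [-0.07  0.69  0.31  1.75 -0.29  0.75  0.9 ]
```

```bash
python3 -m creep '[[[0,0,0,0,0,0,-0.15],[0,0,0,0,0,0,0],[0,0,0,0,0,0,0.15],[0,0,0,0,0,0,0.25],[0,0,0,0,0,0,0.25]]]';python3 pose.py; python3 -m creep '[[[0,0,0.5,0,0,0,0.25],[0,0,2.5,0,0,0,0.25],[0,0,5.5,0,0,0,0.25],[0,0,8.5,0,0,0,0.5],[0,0,11,0,0,0,0.6]]]';python3 -m creep '[[[-2.5,-1.5,0,0,0,0,0.6],[-6.5,-3.5,0,0,0,0,0.6],[-10.5,-6,0,0,0,0,0.6],[-14.5,-8.3,0,0,0,0,0.6],[-18.5,-10.5,0,0,0,0,0.6]]]';python3 -m creep '[[[-2.5,-1.4,0,0,0,0,0.6],[-4.1,-2.2,0,0,0,0,0.6],[-4.1,-2.2,0,0,0,0,0.6],[-4.1,-2.2,0,0,0,0,0.6]]]';python3 pose.py
python3 - <<'E'
from h import *
im=arm.get_image('scene');cv2.imwrite('pics/sc8.png',im[:,:,::-1])
crop('','pics/sc8.png',60,110,200,150,4,'pics/sc8c.png')
crop('','pics/sc8.png',160,190,250,150,3,'pics/sc8d.png')
E
```

```text
clock: 21.15
position: [0.6239, -0.1366, 0.0391]
ee_rot: [1.586, 2.712, 0.0]
force: [-0.1, 0.2, -0.3]
width: 0.621
t 21.15 pos mm [ 623.9 -136.6   39.1] jaw deg 29.3 z [ 0.  0. -1.] F [-0.1  0.2 -0.3] w 57.1 j [-0.07  0.69  0.31  1.75 -0.29  0.75  0.9 ]
clock: 21.65
position: [0.6241, -0.1368, 0.1512]
ee_rot: [1.586, 2.711, 0.001]
force: [0.3, -0.1, -0.1]
width: 0.749
clock: 22.15
position: [0.4373, -0.2425, 0.1497]
ee_rot: [1.586, 2.711, 0.0]
force: [0.6, -1.4, -0.1]
width: 0.802
clock: 22.55
position: [0.399, -0.2633, 0.1495]
ee_rot: [1.585, 2.711, 0.001]
force: [0.9, 0.1, 0.0]
width: 0.803
t 22.55 pos mm [ 399.  -263.3  149.5] jaw deg 29.4 z [ 0.001 -0.    -1.   ] F [0.9 0.1 0. ] w 73.9 j [ 0.15  0.32  0.41  2.06 -0.18  0.79  1.18]
```

View pics/sc8c.png

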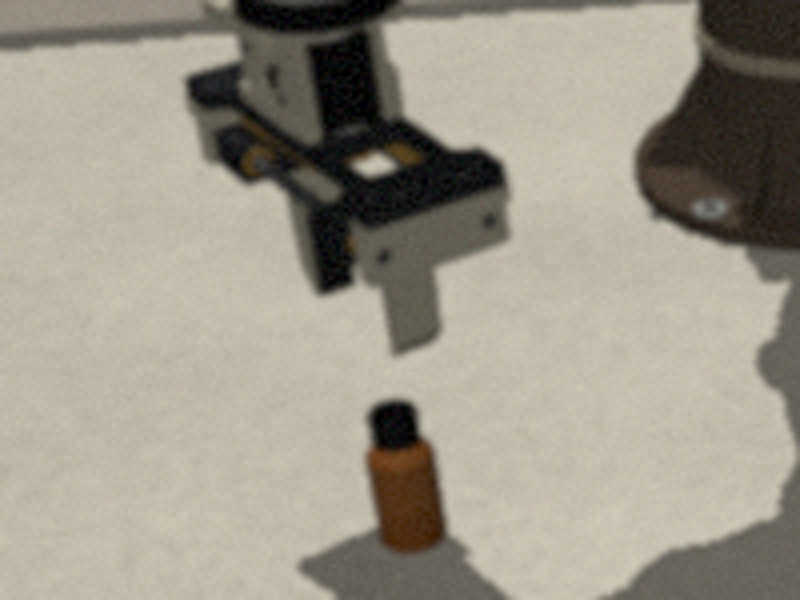

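View pics/sc8d.png

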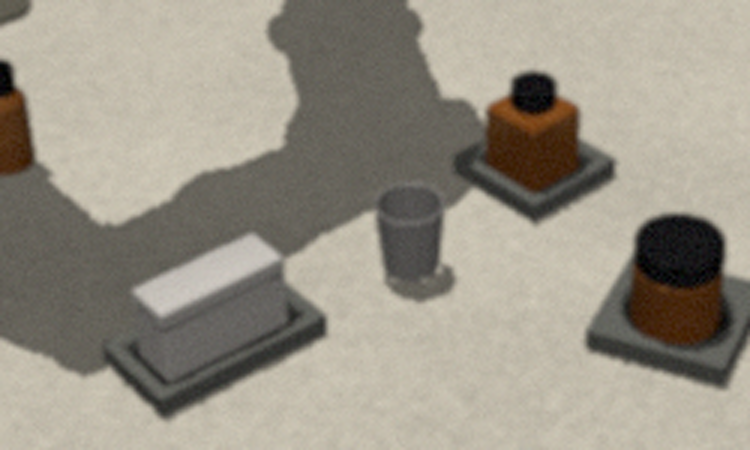

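```bash
python3 -m creep '[[[0,0,-1.5,0,0,0,0.8],[0,0,-3.3,0,0,0,0.8],[0,0,-4.6,0,0,0,0.8],[0,0,-4.6,0,0,0,0.8],[0,0,-4.6,0,0,0,0.8]]]';python3 pose.py
```

```text
clock: 23.1
position: [0.3987, -0.2631, 0.1032]
ee_rot: [-1.584, -2.713, 0.0]
force: [0.6, -0.1, 0.7]
width: 0.899
t 23.1 pos mm [ 398.7 -263.1  103.2] jaw deg 29.4 z [-0.  0. -1.] F [ 0.6 -0.1  0.7] w 82.7 j [ 0.18  0.39  0.38  2.11 -0.23  0.68  1.22]
```

```bash
python3 -m creep '[[[0,0,-1.5,0,0,0,0.8],[0,0,-3.3,0,0,0,0.8],[0,0,-5,0,0,0,0.8],[0,0,-6.4,0,0,0,0.8],[0,0,-6.4,0,0,0,0.8]]]';python3 -m creep '[[[0,0,0,0,0,0,0.3],[0,0,0,0,0,0,0],[0,0,0,0,0,0,-0.3],[0,0,0,0,0,0,-0.5],[0,0,0,0,0,0,-0.6]]]' 18;python3 -m creep '[[[0,0,0,0,0,0,-0.6],[0,0,0,0,0,0,-0.6],[0,0,0,0,0,0,-0.6],[0,0,0,0,0,0,-0.6]]]'; python3 pose.py
```

```text
clock: 23.6
position: [0.398, -0.2631, 0.0386]
ee_rot: [-1.585, -2.711, -0.0]
force: [0.6, 0.4, -0.2]
width: 0.896
clock: 24.1
position: [0.398, -0.2636, 0.0395]
ee_rot: [1.586, 2.711, 0.0]
force: [-0.1, 0.0, 0.3]
width: 0.515
clock: 24.5
position: [0.3979, -0.2636, 0.0393]
ee_rot: [1.586, 2.712, 0.0]
force: [-0.3, 0.7, 3.3]
width: 0.387
t 24.5 pos mm [ 397.9 -263.6   39.3] jaw deg 29.4 z [ 0.  0. -1.] F [-0.3  0.7  3.3] w 35.6 j [ 0.24  0.5   0.32  2.15 -0.3   0.53  1.29]
```

```bash
python3 -m creep '[[[0,0,0.5,0,0,0,-0.6],[0,0,2.5,0,0,0,-0.6],[0,0,5.5,0,0,0,-0.6],[0,0,9,0,0,0,-0.6],[0,0,12.5,0,0,0,-0.6]]]' 22;python3 pose.py;python3 -m creep '[[[0.5,2.5,0.5,0,0,0,-0.6],[1.6,6.5,0.5,0,0,0,-0.6],[2.7,11,0.5,0,0,0,-0.6],[3.8,15.5,0.5,0,0,0,-0.6],[5,20,0.5,0,0,0,-0.6]]]';python3 -m creep '[[[1,4.5,0,0,0,0,-0.6],[2.1,9,0,0,0,0,-0.6],[3.3,13.5,0,0,0,0,-0.6],[4.5,18,0,0,0,0,-0.6],[5.5,22.5,0,0,0,0,-0.6]]]';python3 -m creep '[[[1.1,4.5,0,0,0,0,-0.6],[2.2,9,0,0,0,0,-0.6],[3.4,13,0,0,0,0,-0.6],[4.5,17,0,0,0,0,-0.6],[4.8,19.3,0,0,0,0,-0.6]]]';python3 -m creep '[[[0,0,0,0,0,0,-0.6],[0,0,0,0,0,0,-0.6]]]';python3 pose.py
```

```text
clock: 25.0
position: [0.3972, -0.2635, 0.1654]
ee_rot: [-1.586, -2.711, 0.001]
force: [0.2, 0.2, -1.6]
width: 0.384
t 25.0 pos mm [ 397.2 -263.5  165.4] jaw deg 29.3 z [-0.001  0.    -1.   ] F [ 0.2  0.2 -1.6] w 35.3 j [ 0.13  0.3   0.43  2.05 -0.17  0.83  1.17]
clock: 25.5
position: [0.4477, -0.062, 0.1695]
ee_rot: [1.587, 2.711, 0.0]
force: [1.2, 0.2, -0.4]
width: 0.386
clock: 26.0
position: [0.503, 0.1631, 0.1694]
ee_rot: [1.586, 2.711, -0.0]
force: [1.4, -0.2, -0.6]
width: 0.385
clock: 26.5
position: [0.5507, 0.3582, 0.1689]
ee_rot: [-1.582, -2.714, -0.001]
force: [-0.3, 0.2, -1.3]
width: 0.389
clock: 26.7
position: [0.5505, 0.3541, 0.1687]
ee_rot: [1.585, 2.712, -0.002]
force: [0.5, -0.3, -0.3]
width: 0.387
t 26.7 pos mm [550.5 354.1 168.7] jaw deg 29.4 z [-0.001 -0.001 -1.   ] F [ 0.5 -0.3 -0.3] w 35.6 j [-0.81  0.55  0.23  1.6  -0.14  1.01 -0.02]
```

```bash
python3 -m creep '[[[0,0,-2,0,0,0,-0.6],[0,0,-4.5,0,0,0,-0.6],[0,0,-7,0,0,0,-0.6],[0,0,-9,0,0,0,-0.6],[0,0,-10.2,0,0,0,-0.6]]]';python3 -m creep '[[[0,0,0,0,0,0,-0.6],[0,0,0,0,0,0,-0.6],[0,0,0,0,0,0,-0.6]]]';python3 pose.py;python3 - <<'E'
from h import *
im=arm.get_image('scene');cv2.imwrite('pics/sc9.png',im[:,:,::-1])
crop('','pics/sc9.png',420,180,100,100,6,'pics/sc9c.png')
E
```

```text
clock: 27.2
position: [0.5504, 0.3519, 0.0658]
ee_rot: [-1.589, -2.71, 0.004]
force: [0.3, -0.0, -0.5]
width: 0.381
clock: 27.5
position: [0.5517, 0.3545, 0.0686]
ee_rot: [1.586, 2.711, 0.003]
force: [-1.1, -0.5, -0.9]
width: 0.38
t 27.5 pos mm [551.7 354.5  68.6] jaw deg 29.3 z [ 0.002  0.001 -1.   ] F [-1.1 -0.5 -0.9] w 34.9 j [-0.79  0.66  0.2   1.68 -0.17  0.82  0.01]
```

View pics/sc9c.png

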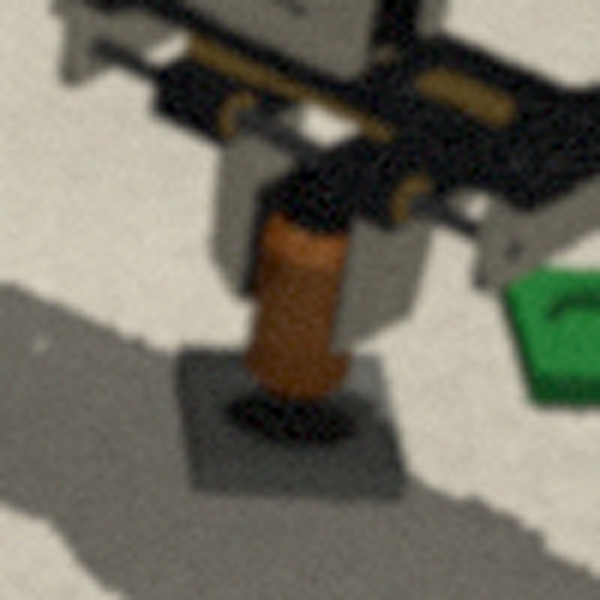

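```bash
python3 -m creep '[[[-0.05,0,-0.6,0,0,0,-0.6],[-0.05,0,-1.2,0,0,0,-0.6],[-0.05,0,-1.7,0,0,0,-0.6],[-0.05,0,-2.1,0,0,0,-0.6],[-0.05,0,-2.1,0,0,0,-0.6]]]';python3 pose.py;python3 -m creep '[[[0,0,-0.1,0,0,0,-0.6],[0,0,-0.2,0,0,0,-0.6],[0,0,-0.2,0,0,0,-0.6]]]'; python3 pose.py
```

```text
clock: 28.05
position: [0.5499, 0.3541, 0.0453]
ee_rot: [-1.586, -2.711, 0.002]
force: [0.4, -0.1, -1.7]
width: 0.388
t 28.05 pos mm [549.9 354.1  45.3] jaw deg 29.4 z [-0.001 -0.001 -1.   ] F [ 0.4 -0.1 -1.7] w 35.7 j [-0.78  0.69  0.2   1.69 -0.18  0.78  0.01]
clock: 28.35
position: [0.5504, 0.3544, 0.0442]
ee_rot: [1.586, 2.712, 0.0]
force: [0.4, 0.8, -0.9]
width: 0.386
t 28.35 pos mm [550.4 354.4  44.2] jaw deg 29.3 z [ 0.  0. -1.] F [ 0.4  0.8 -0.9] w 35.5 j [-0.78  0.69  0.2   1.69 -0.18  0.77  0.01]
```

```bash
python3 -m creep '[[[0,0,-0.05,0,0,0,-0.6],[0,0,-0.1,0,0,0,-0.6],[0,0,-0.1,0,0,0,-0.6]]]'; python3 pose.py
```

```text
clock: 28.65
position: [0.5505, 0.3544, 0.0434]
ee_rot: [1.586, 2.712, 0.001]
force: [-0.1, -0.3, 0.9]
width: 0.386
t 28.65 pos mm [550.5 354.4  43.4] jaw deg 29.3 z [ 0.  0. -1.] F [-0.1 -0.3  0.9] w 35.5 j [-0.78  0.69  0.2   1.69 -0.18  0.77  0.01]
```

```bash
python3 -m creep '[[[0,0,-0.03,0,0,0,-0.6],[0,0,-0.03,0,0,0,-0.6]]]'; python3 -m creep '[[[0,0,0,0,0,0,-0.15],[0,0,0,0,0,0,0],[0,0,0,0,0,0,0.15],[0,0,0,0,0,0,0.3],[0,0,0,0,0,0,0.3]]]';python3 pose.py; python3 -m creep '[[[0,0,0.5,0,0,0,0.3],[0,0,2.5,0,0,0,0.3],[0,0,5.5,0,0,0,0.3],[0,0,8.5,0,0,0,0.3],[0,0,12,0,0,0,0.3]]]';python3 -m creep '[[[-3,1.5,1,0,0,0,0.3],[-7,3.5,2,0,0,0,0.3],[-11,5.5,3,0,0,0,0.3],[-15,7.5,3,0,0,0,0.3],[-18,10,3,0,0,0,0.3]]]';python3 pose.py
python3 - <<'E'
from h import *
for n in('top','scene'):
    im=arm.get_image(n);cv2.imwrite(f'pics/{n}10.png',im[:,:,::-1])
crop('','pics/top10.png',150,150,300,150,2.6,'pics/top10c.png')
crop('','pics/scene10.png',180,180,310,150,2.5,'pics/sc10c.png')
E
python3 - <<'E'
from m import *
for n in('top','scene'):
    for k in ('dark','white'):
        for o in comps(n,f'pics/{n}10.png',k):print(n,k,o[:4])
E
```

```text
clock: 28.85
position: [0.5505, 0.3544, 0.0434]
ee_rot: [1.586, 2.712, 0.001]
force: [-1.0, -1.1, 4.9]
width: 0.388
clock: 29.35
position: [0.5503, 0.3544, 0.0428]
ee_rot: [-1.586, -2.712, 0.0]
force: [-0.4, 0.6, -0.6]
width: 0.639
t 29.35 pos mm [550.3 354.4  42.8] jaw deg 29.4 z [-0. -0. -1.] F [-0.4  0.6 -0.6] w 58.8 j [-0.78  0.69  0.2   1.69 -0.18  0.77  0.01]
clock: 29.85
position: [0.5499, 0.3541, 0.1638]
ee_rot: [-1.586, -2.711, 0.002]
force: [-0.1, 0.7, -0.3]
width: 0.651
clock: 30.35
position: [0.368, 0.4548, 0.1939]
ee_rot: [-1.585, -2.712, -0.001]
force: [0.8, 0.4, -0.7]
width: 0.647
t 30.35 pos mm [368.  454.8 193.9] jaw deg 29.4 z [-0.     0.001 -1.   ] F [ 0.8  0.4 -0.7] w 59.5 j [-1.13  0.42  0.21  1.75 -0.1   0.99 -0.37]
top dark (611.9, 417.35, 568, [25.4, 36.4])
top dark (293.27, 257.67, 145, [13.5, 13.8])
top dark (292.58, 259.64, 244, [29.7, 27.2])
top dark (118.94, 241.92, 993, [33.5, 31.3])
top dark (176.1, 231.78, 556, [32.3, 28.5])
top dark (390.31, 196.7, 219, [22.4, 44.4])
top dark (270.47, 180.59, 763, [32.7, 30.0])
top white (630.31, 430.69, 715, [42.8, 21.2])
top white (399.34, 193.42, 549, [14.6, 39.3])
top white (372.63, 100.65, 73, [34.1, 21.0])
top white (339.64, 95.5, 167, [22.0, 36.8])
top white (381.63, 91.79, 77, [22.2, 23.2])
scene dark (386.11, 273.97, 539, [27.9, 23.4])
scene dark (471.74, 222.91, 113, [11.8, 11.5])
scene dark (337.4, 220.91, 128, [11.8, 13.0])
scene dark (267.54, 147.82, 2639, [46.8, 84.5])
scene dark (549.87, 127.24, 618, [47.3, 16.5])
scene dark (472.8, 93.72, 151, [27.0, 10.0])
scene white (232.48, 369.61, 134, [18.1, 21.7])
scene white (274.82, 359.13, 330, [71.3, 22.5])
scene white (333.61, 352.34, 211, [27.9, 31.0])
scene white (228.47, 281.43, 499, [12.0, 49.9])
```

View pics/top10c.png

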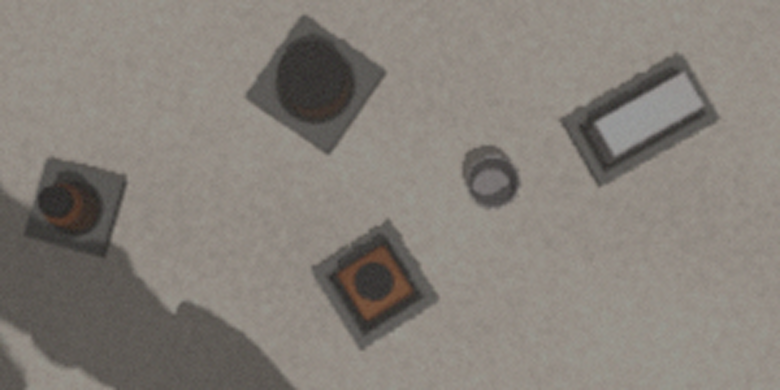

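View pics/sc10c.png

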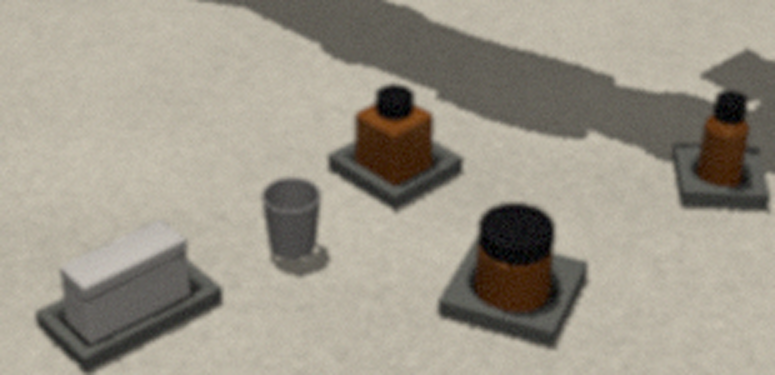

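```bash
python3 - <<'E'
from h import *
for k,a,b,e in(('square',(293.27,257.67),(337.4,220.91),'481,95,68'),('case',(399.34,193.42),(228.47,281.43),'624,-137,56.5'),('bottle',(171.7,228.1),(471.74,222.91),'550,354,73'),('jar',(271,180.4),(386.1,274),'658,146,57')):
    p,r=tri(a,b);print(k,(p*1000).round(1),round(r*1000,1),'expect',e)
arm.sign_off()
E
```

```text
square [483.1  93.5  68.2] 1.3 expect 481,95,68
case [ 622.4 -137.4   55.2] 1.0 expect 624,-137,56.5
bottle [548.  353.6  71.9] 3.6 expect 550,354,73
jar [653.6 144.8  53.7] 6.1 expect 658,146,57
the job is handed in; nothing more can be done
```

All four containers are in their matching grey holders and let go. The arm was retracted clear and the job handed in at about 30 s, well under the 112 s limit. I set each container down on contact with the recess floor: the largest force I read was about 22 N on the square bottle and about 5 N or less on the others. I never touched the beaker or the green look-alike, and both look to be where they started.

**Last checks:** In both final pictures the four containers stand upright inside their recesses. Triangulating their tops gave:

| Container | Distance from recess centre | Measured height | Expected height |
|---|---|---|---|
| Square bottle | about 2 mm | 68.2 mm | 68 mm |
| Metal case | about 2 mm | 55.2 mm | 56.5 mm |
| Slim bottle | about 2.5 mm | 71.9 mm | 73 mm |
| Jar | about 4 mm | 53.7 mm | 57 mm |

**Disagreements:**
- **Jar:** the two views disagreed by 6 mm, because I picked the lid centre by eye in the top view. Its tool height at touchdown, 41.0 mm, matches the 40.9 mm expected for sitting on the floor.
- **Slim bottle:** the two views disagreed by 3.6 mm for the same reason. Its tool height at touchdown, 43.4 mm, matches the 43.3 mm expected.
- **Scene camera:** it read about 2 mm further along y than the top camera throughout.
- **Measured tool position:** it sometimes differed from the commanded one by up to 6 mm, so I corrected against the measured pose.

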